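Find the concealed catch and open the type tray

ROBOT

A 6-joint arm with a two-finger parallel gripper is mounted at the origin on the work surface. World frame = base frame: x ahead of the robot, y to its left, z up, the work surface at z = 0. Lengths are in m, angles in degrees, forces in N, time in s.
With the tool pointing down it reaches from about 0.275 to 0.775 m from the base axis. Payload 14.6 kg.
Tool frame: the origin (TCP) lies at the very end of the fingers, on their centre line; the grasp point (between the pads) lies 19 mm behind it (robot.tcp_to_grasp is the distance from the TCP to the grasp point, in m); z points along the fingers, y is the direction in which the jaws open and shut (so a half turn about z gives the same grasp; the last joint's range is limited). The gripper opens to 85 mm and grips with 20 to 120 N. Pads are 22 mm wide; open, the fingers measure 114 mm over their backs; the gripper's body (76 mm by 85 mm) begins 54 mm behind the grasp point. The pads swing forward as they close: fully open they stand 13 mm farther back than shut.
Start: joints at [-81.95, 15.075, -2.767, 72.158, 0, 81.102], TCP at [0.153, -0.502, 0.231] pointing down, gripper open.
Joint ranges: [-151.79, 151.79], [-50.71, 97.33], [-67.44, 78.34], [-121.81, 120.89], [-77.56, 73.72], [-180, 180]. Speed limits (degrees/s): [108.29, 108.29, 147.25, 159.86, 180, 180].

INTERFACE

Orientations are given as [roll, pitch, yaw] about the fixed x, y, z axes, in that order (R = Rz(yaw) Ry(pitch) Rx(roll)).
In Python, from station import robot gives the robot as it stands.
- The arm moves only by the shell command python3 -m inch 'ROWS' [FORCE]. ROWS is JSON, a list of rows, each an object with "translation": the shift along the tool's x, y, z normalised to -1 to 1, where 1 is 0.12 m, a list of three; "rot": the turn, a rotation vector about the tool's x, y, z normalised to -1 to 1, where 1 is 45 degrees, a list of three; "hand": the closure, from -1 (fully open) to 1 (shut). In form: [{"translation": [tx, ty, tz], "rot": [rx, ry, rz], "hand": hand}, ...]. A call has 1 to 20 rows; each row shifts and turns the commanded pose from where the row before left it, along the tool's axes as they then stand; what a row does not reach is not made up. A row lasts 1/12 s, in which the tool goes at most 41.7 mm and 7.16 degrees, less where a joint would pass 70% of its speed; a pose out of reach is approached as far as the arm can. A call with a number of a shift or a turn outside -1 to 1 is refused whole. A call with a gripper value outside its range is refused whole. The fingers move at their own pace and stop on an object; FORCE is the grip in N (left out, the last holds). Time passes only in rows, so rows that do not move let the fingers close. It gives the time, the measured TCP pose, the force and the opening at its end, in the units of the state.
- robot.state(): the state, without advancing time (a new reading comes with each control period).
- robot.grab_frame(name): name is "side" or "top"; returns the picture (420x560x3 uint8, blue, green, red); there is no depth.
- robot.camera_info(name): a dict with "fov_y" (degrees; the focal length in pixels is half the picture's height over the tangent of half this angle, whatever the lens; pixels are square), "cx", "cy" (the principal point, pixels), "rvec" (rotation vector, rad) and "tvec" (3), from world to camera coordinates, as OpenCV has them. Camera axes: x right, y down, z forward; pixel columns grow to the right and rows downward; lengths in m; the calibration is good to about 2 mm. A picture is of the moment at which its call begins. camera_info takes no time and is no camera call.
- robot.finish_job(): hands the job in, once; it reports no verdict.
The state is a dict: "clock": time; "qpos": joint angles; "qd": joint speeds; "joint_efforts": joint torques, N m; "eef_pos": TCP position; "tool_rot": TCP orientation; "ft_force": force on the tool from outside, world axes, zero at the start; "moment": the same for the moment, N m; "finger_gap": opening from 0.0 (shut) to 1.0 (fully open).
Only numpy, scipy, OpenCV 4.12 (cv2) and the standard library are available. Lean on these libraries where they do the work, as an engineer would, in place of code of your own. Each camera call takes 0.05 s, during which the arm holds its last target. There are 200 camera calls.

TASK

One of the six flush dark steel plates in the top of the blue type unit is a concealed release button. Feel across the plates to find the one that gives, press it until the tray springs out at the unit's side, then put your closed fingertips into the opening behind the tray's front wall and push the tray out to its stop. Use fingertips only: do not touch the black outer face of the tray, pinch nothing, and leave the loose parts on and around the unit where they stand.

Things in the scene. Friction and masses are not known exactly. Their poses are not given: they have to be found in the camera images.
- unit: Low blue box with a flat aluminium top, fixed to the table, 156 mm (its x) by 275 mm (its y) by 70 mm high. Its origin is at table height below the middle of the six plates; it reaches from y = -105 to +170 mm and x = -78 to +78 mm. The tray leaves by its -y end. Two fixed thumb nuts (18 mm wide, 10 mm high) sit on the top's +y corners (x = -63 and +63 mm, y = +155 mm).
- panel (a point): Middle of the plate field, on the unit's top surface, 70 mm above the table; axes as the unit's. Six identical 48 mm square dark steel plates lie flush in the top, each in a 50 mm square opening, centred at x = -31 and +31 mm, y = -62, 0 and +62 mm from here. Five are dead and rigid; one, drawn anew each time and not to be told by looking, is the release button.
- release (a joint): Travel of the live plate, in m: 0 flush, 0.005 fully down. A spring and the loaded catch resist with about 3 to 5 N. The catch lets go about 2.5 to 3 mm down; the plate comes back up when let go.
- tray (a joint): How far the tray is out, in m: 0 shut, 0.120 at its stop. Latched until the release is pressed; then a spring drives it out to about 0.07 in well under a second, and it stays there. From there it slides freely with about 1.2 N of friction and stays where it is left.
- tray_push (a point): Middle of the top edge of the tray front wall's white inner face, 70 mm above the table; moves with the tray. The wall is upright, 150 mm wide, 8 mm thick; outward is the unit's -y. Shut, this face is level with the unit's -y end, so sprung out it leaves an opening about 70 mm long.
- tray_floor (a point): On the tray's floor, 16 mm above the table, 35 mm inward (the unit's +y) of the front wall's inner face; moves with the tray. The side walls, 44 mm high above the table, stand 122 mm apart; nothing stands in the front 70 mm of the tray.
- tray_face (a point): Middle of the black outer face of the tray's front wall (150 by 60 mm, its lower edge 10 mm above the table), which is not to be touched; moves with the tray.
- type_block: Loose brass block, 34 by 26 by 31 mm high, standing on the plain end of the unit's top, around y = +145 mm of the unit. Origin at the centre of its underside. Bystander.
- foil_roll: Loose black foil roll on the table on the far side of the unit, a ring 68 mm across with a 26 mm hole, 45 mm high. Origin at the centre of its underside. Bystander.
- star_knob: Loose black lobed knob, 50 mm across, 22 mm high with a 20 mm stud on top, on the table on the robot's side of the unit. Origin at the centre of its underside. Bystander.
- thumb_nut: Loose steel thumb nut, 30 mm across, 24 mm high, on the table on the robot's side of the unit. Origin at the centre of its underside. Bystander.

How it is judged:
By the outcome, as a careful person would: the job done as asked, in the order asked, and still so for the second after the job is handed in, with the robot touching nothing.
It also fails if it takes over 64 s, if anything falls off the work surface, if the arm or the gripper's body presses on something with over 40 N, if the wrist force passes 120 N, or if a joint passes its speed limit or range.

## Working session

There is one attempt and no reset: what is moved stays moved. The work goes in short steps, Python scripts to look and compute and a shell command to move; the robot and the scene stay as the last step left them, time stands still between calls to the robot, and variables do not carry over. Pictures are saved under pics/ and viewed, about 8 in all and at most 12, crops included, and the job is handed in when it is done.

```bash
mkdir -p pics; ls
python3 - <<'E'
from station import robot
import cv2
for n in("side","top"):
    cv2.imwrite(f"pics/{n}0.png",robot.grab_frame(n)); print(robot.camera_info(n))
s=robot.state();print(s)
E
```

```text
pics
{'fov_y': 48.87512894102366, 'cx': 272.76151317229716, 'cy': 214.1635695199551, 'rvec': array([ 0.91382922, -2.39505503,  1.17927109]), 'tvec': array([0.48610666, 0.25265465, 0.56373888])}
{'fov_y': 50.073591001522836, 'cx': 287.1563261965223, 'cy': 205.737964489037, 'rvec': array([ 2.13286503, -2.15124145,  0.07507259]), 'tvec': array([0.11327512, 0.57163472, 0.72874723])}
{'clock': 0.1, 'qpos': array([-8.19476457e+01,  1.50968831e+01, -2.80033022e+00,  7.21612510e+01,
       -2.06632377e-03,  8.11022318e+01]), 'qd': array([ 0.03594068, -0.08297887,  0.24174602,  0.12571556, -0.12034348,
       -0.03371219]), 'joint_efforts': array([ 3.17923405e-03, -6.38578749e+01,  3.85062075e+01,  9.99175332e-03,
       -1.41955838e-04,  7.93637753e-06]), 'eef_pos': array([ 0.15300704, -0.50192613,  0.23086476]), 'tool_rot': array([-1.79941920e+02, -7.00132307e-03,  1.69501199e+01]), 'ft_force': array([ 0.15763529, -0.07870885, -0.62028925]), 'moment': array([ 0.00139249, -0.02736166,  0.02115647]), 'finger_gap': 1.0013489786040375}
```

View pics/top0.png

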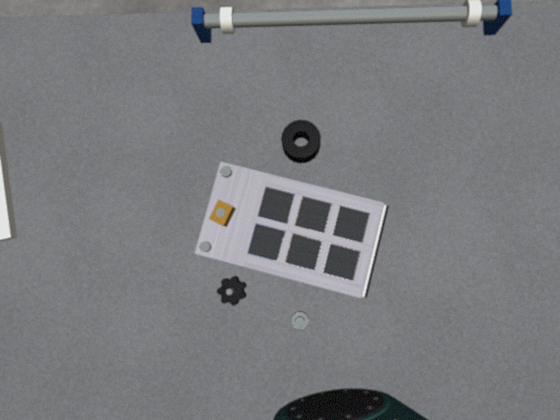

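View pics/side0.png

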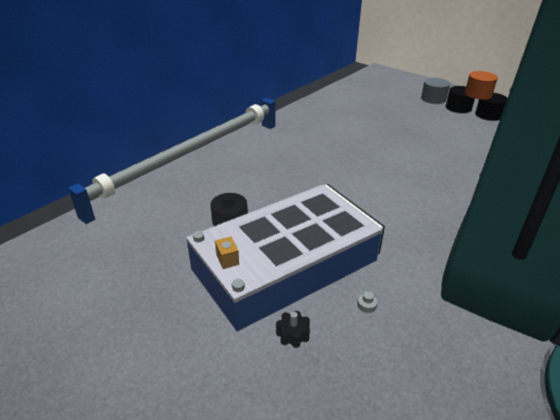

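The top view shows the plates at about (276,205), (313,214), (351,223), (266,242), (303,251) and (341,262). The tray end is on the right, near (375,250). Next I'll fit the unit pose from the plates.

```bash
cat > h.py <<'E'
import cv2,numpy as np
from station import robot
def ray(n,px,z):
    c=robot.camera_info(n);f=210/np.tan(np.radians(c["fov_y"]/2))
    R=cv2.Rodrigues(c["rvec"])[0];o=-R.T@c["tvec"]
    px=np.atleast_2d(px);d=np.c_[(px[:,0]-c["cx"])/f,(px[:,1]-c["cy"])/f,np.ones(len(px))]@R
    return (o+d*((z-o[2])/d[:,2])[:,None])[:,:2]
def plates(im,lo,hi):
    g=cv2.cvtColor(im,cv2.COLOR_BGR2GRAY);m=(g<110).astype(np.uint8)
    n,l,s,c=cv2.connectedComponentsWithStats(m)
    return [c[i] for i in range(1,n) if lo<s[i,4]<hi],[s[i,4] for i in range(1,n) if lo<s[i,4]<hi]
E
python3 - <<'E'
from h import *
for n,g in (("top",[(276,205),(313,214),(351,223),(266,242),(303,251),(341,262)]),("side",[(260,229),(291,216),(321,205),(280,249),(314,236),(344,223)])):
    im=cv2.imread(f"pics/{n}0.png");gr=cv2.cvtColor(im,cv2.COLOR_BGR2GRAY)
    m=(gr<110).astype(np.uint8);_,l,s,c=cv2.connectedComponentsWithStats(m,connectivity=4)
    ids=[l[y,x] for x,y in g];print(n,[s[i,4] for i in ids])
    W=ray(n,c[ids],.07);print(W.round(4))
    M=np.array([[x,y] for x in (31,-31) for y in (62,0,-62)])/1e3
    for sg in (1,-1):
        U=M*[sg,1];A,B=U-U.mean(0),W-W.mean(0)
        u,S,v=np.linalg.svd(A.T@B);R=(u@v).T
        if np.linalg.det(R)<0: continue
        print("sg",sg,"yaw",np.degrees(np.arctan2(R[1,0],R[0,0])),"scale",S.sum()/(A**2).sum(),"org",W.mean(0),"res",np.abs(B-A@R.T).max())
print(ray("top",[(302,141)],.045),ray("top",[(232,291)],.02),ray("top",[(300,320)],.02))
E
```

```text
top [np.int32(869), np.int32(863), np.int32(877), np.int32(897), np.int32(861), np.int32(874)]
[[0.5703 0.1255]
 [0.5545 0.0657]
 [0.5383 0.005 ]
 [0.5107 0.1418]
 [0.4947 0.0819]
 [0.4781 0.0213]]
sg 1 yaw -15.054103425244842 scale 1.0047179031454145 org [0.52443491 0.07353087] res 0.000603261120821319
side [np.int32(549), np.int32(498), np.int32(443), np.int32(662), np.int32(587), np.int32(524)]
[[0.5693 0.1263]
 [0.5531 0.0665]
 [0.5369 0.0066]
 [0.5095 0.1424]
 [0.4932 0.0825]
 [0.4772 0.0228]]
sg 1 yaw -15.102782909132888 scale 0.9991552428377822 org [0.52319259 0.07452507] res 0.00013201867728460798
[[0.68204314 0.08197515]] [[0.42905569 0.2040216 ]] [[0.38069212 0.08857627]]
```

Both views agree: origin about (0.5238, 0.074), yaw -15.1°. I'll use tool yaw 75°, so tool x is the unit's +y and tool y is the unit's +x. First I turn and close the fingers, then travel.

```bash
cat >> h.py <<'E'
O=np.array([.5238,.074]);YAW=np.radians(-15.08);RU=np.array([[np.cos(YAW),-np.sin(YAW)],[np.sin(YAW),np.cos(YAW)]])
def unit(p): return RU.T@(np.array(p)[:2]-O)
def rep():
    s=robot.state();print("t",s["clock"],"unit",(unit(s["eef_pos"])*1e3).round(1),"z",round(s["eef_pos"][2]*1e3,1),"rpy",s["tool_rot"].round(1),"F",s["ft_force"].round(1),"gap",round(s["finger_gap"],3))
E
python3 -m inch '[{"translation":[0,0,0],"rot":[0,0,-0.143],"hand":1},{"translation":[0,0,0],"rot":[0,0,-0.143],"hand":1},{"translation":[0,0,0],"rot":[0,0,-0.143],"hand":1},{"translation":[0,0,0],"rot":[0,0,-0.143],"hand":1},{"translation":[0,0,0],"rot":[0,0,-0.143],"hand":1},{"translation":[0,0,0],"rot":[0,0,-0.143],"hand":1},{"translation":[0,0,0],"rot":[0,0,-0.143],"hand":1},{"translation":[0,0,0],"rot":[0,0,-0.143],"hand":1},{"translation":[0,0,0],"rot":[0,0,-0.143],"hand":1},{"translation":[0,0,0],"rot":[0,0,0],"hand":1},{"translation":[0,0,0],"rot":[0,0,0],"hand":1}]' 30
python3 -m inch '[{"translation":[0.25,0.074,0.04],"rot":[0,0,0],"hand":1},{"translation":[0.25,0.074,0.04],"rot":[0,0,0],"hand":1},{"translation":[0.25,0.074,0.04],"rot":[0,0,0],"hand":1},{"translation":[0.25,0.074,0.04],"rot":[0,0,0],"hand":1},{"translation":[0.25,0.074,0.04],"rot":[0,0,0],"hand":1},{"translation":[0.25,0.074,0.04],"rot":[0,0,0],"hand":1},{"translation":[0.25,0.074,0.04],"rot":[0,0,0],"hand":1},{"translation":[0.25,0.074,0.04],"rot":[0,0,0],"hand":1},{"translation":[0.25,0.074,0.04],"rot":[0,0,0],"hand":1},{"translation":[0.25,0.074,0.04],"rot":[0,0,0],"hand":1},{"translation":[0.25,0.074,0.04],"rot":[0,0,0],"hand":1},{"translation":[0.25,0.074,0.04],"rot":[0,0,0],"hand":1},{"translation":[0.25,0.074,0.04],"rot":[0,0,0],"hand":1},{"translation":[0.25,0.074,0.04],"rot":[0,0,0],"hand":1},{"translation":[0.25,0.074,0.04],"rot":[0,0,0],"hand":1},{"translation":[0.25,0.074,0.04],"rot":[0,0,0],"hand":1},{"translation":[0.25,0.074,0.04],"rot":[0,0,0],"hand":1},{"translation":[0.25,0.074,0.04],"rot":[0,0,0],"hand":1},{"translation":[0,0,0],"rot":[0,0,0],"hand":1},{"translation":[0,0,0],"rot":[0,0,0],"hand":1}]'
python3 -c "from h import *;rep()"
```

```text
clock: 1.02
eef_pos: [0.153, -0.5021, 0.2311]
tool_rot: [-180.0, -0.0, 74.7]
ft_force: [0.0, 0.5, -0.2]
finger_gap: 0.0
clock: 2.68
eef_pos: [0.4485, -0.0215, 0.1445]
tool_rot: [-180.0, 0.0, 74.8]
ft_force: [0.7, 0.2, -0.1]
finger_gap: 0.001
t 2.6833 unit [ -47.8 -111.8] z 144.5 rpy [-180.     0.    74.8] F [ 0.7  0.2 -0.1] gap 0.001
```

```bash
python3 -m inch '[{"translation":[0.21,0.07,0],"rot":[0,0,0],"hand":1},{"translation":[0.21,0.07,0.13],"rot":[0,0,0],"hand":1},{"translation":[0,0,0.13],"rot":[0,0,0],"hand":1},{"translation":[0,0,0.13],"rot":[0,0,0],"hand":1},{"translation":[0,0,0.13],"rot":[0,0,0],"hand":1},{"translation":[0,0,0.05],"rot":[0,0,0],"hand":1},{"translation":[0,0,0],"rot":[0,0,0],"hand":1},{"translation":[0,0,0],"rot":[0,0,0],"hand":1}]'
python3 -c "from h import *;rep();cv2.imwrite('pics/side1.png',robot.grab_frame('side'))"
```

```text
clock: 3.35
eef_pos: [0.4777, 0.021, 0.0769]
tool_rot: [-180.0, 0.0, 74.8]
ft_force: [1.0, -0.2, 0.5]
finger_gap: 0.001
t 3.35 unit [-30.8 -63.2] z 76.9 rpy [-180.     0.    74.8] F [ 1.  -0.2  0.5] gap 0.001
```

View pics/side1.png

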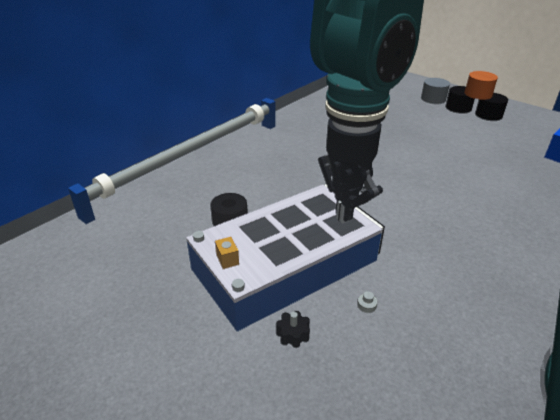

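The closed fingertips are over the near plate at the tray end, around (345,218). I'll press in 1 mm steps.

```bash
python3 -m inch '[{"translation":[0.01,0,0.04],"rot":[0,0,0],"hand":1},{"translation":[0,0,0.01],"rot":[0,0,0],"hand":1},{"translation":[0,0,0],"rot":[0,0,0],"hand":1}]'
for i in 1 ; do python3 -m inch '[{"translation":[0,0,0.008],"rot":[0,0,0],"hand":1},{"translation":[0,0,0],"rot":[0,0,0],"hand":1}]'; done
python3 -m inch '[{"translation":[0,0,0.008],"rot":[0,0,0],"hand":1},{"translation":[0,0,0],"rot":[0,0,0],"hand":1}]'
```

```text
clock: 3.65
eef_pos: [0.478, 0.0227, 0.0705]
tool_rot: [180.0, -0.0, 74.9]
ft_force: [0.2, -0.1, 0.0]
finger_gap: -0.002
clock: 3.82
eef_pos: [0.4782, 0.0227, 0.07]
tool_rot: [180.0, 0.0, 74.9]
ft_force: [-1.6, 0.7, 6.0]
finger_gap: -0.002
clock: 3.98
eef_pos: [0.4783, 0.0227, 0.0699]
tool_rot: [179.9, -0.0, 74.9]
ft_force: [-8.7, 0.7, 26.4]
finger_gap: 0.001
```

It's rigid here: 26 N at about 1.4 mm of command overshoot, with the surface at z=70.0. So this plate is dead. Next is the near middle plate.

```bash
python3 -m inch '[{"translation":[0,0,-0.053],"rot":[0,0,0],"hand":1},{"translation":[0.26,0,0],"rot":[0,0,0],"hand":1},{"translation":[0.26,0,0],"rot":[0,0,0],"hand":1},{"translation":[0,0,0],"rot":[0,0,0],"hand":1},{"translation":[0,0,0.025],"rot":[0,0,0],"hand":1},{"translation":[0,0,0.01],"rot":[0,0,0],"hand":1},{"translation":[0,0,0.01],"rot":[0,0,0],"hand":1},{"translation":[0,0,0],"rot":[0,0,0],"hand":1},{"translation":[0,0,0],"rot":[0,0,0],"hand":1}]';python3 -c "from h import *;rep()"
```

```text
clock: 4.73
eef_pos: [0.494, 0.0827, 0.07]
tool_rot: [-180.0, -0.1, 74.8]
ft_force: [-3.5, 4.5, 11.9]
finger_gap: -0.005
t 4.7333 unit [-31.    0.6] z 70.0 rpy [-1.80e+02 -1.00e-01  7.48e+01] F [-3.5  4.5 11.9] gap -0.005
```

Dead (12 N, z held at 70.0). Next is the near plate at y=+62.

```bash
python3 -m inch '[{"translation":[0,0,-0.045],"rot":[0,0,0],"hand":1},{"translation":[0.26,0,0],"rot":[0,0,0],"hand":1},{"translation":[0.255,0,0],"rot":[0,0,0],"hand":1},{"translation":[0,0,0],"rot":[0,0,0],"hand":1},{"translation":[0,0,0.025],"rot":[0,0,0],"hand":1},{"translation":[0,0,0.01],"rot":[0,0,0],"hand":1},{"translation":[0,0,0.01],"rot":[0,0,0],"hand":1},{"translation":[0,0,0],"rot":[0,0,0],"hand":1},{"translation":[0,0,0],"rot":[0,0,0],"hand":1}]';python3 -c "from h import *;rep()"
```

```text
clock: 5.48
eef_pos: [0.5103, 0.1419, 0.0695]
tool_rot: [-180.0, 0.0, 74.8]
ft_force: [0.2, 0.4, -0.4]
finger_gap: -0.004
t 5.4833 unit [-30.7  62. ] z 69.5 rpy [-180.     0.    74.8] F [ 0.2  0.4 -0.4] gap -0.004
```

At z=69.5 there's almost no force, so this is probably the live plate. I'll press further in small steps.

```bash
python3 -m inch '[{"translation":[0,0,0.008],"rot":[0,0,0],"hand":1},{"translation":[0,0,0],"rot":[0,0,0],"hand":1}]';python3 -m inch '[{"translation":[0,0,0.008],"rot":[0,0,0],"hand":1},{"translation":[0,0,0],"rot":[0,0,0],"hand":1}]'
```

```text
clock: 5.65
eef_pos: [0.5104, 0.142, 0.0686]
tool_rot: [180.0, 0.0, 74.8]
ft_force: [-0.9, -2.5, 3.0]
finger_gap: -0.002
clock: 5.82
eef_pos: [0.5105, 0.1423, 0.0676]
tool_rot: [180.0, 0.0, 74.8]
ft_force: [-1.4, -2.8, 3.9]
finger_gap: -0.001
```

It gives at about 4 N, so this is the live plate. I'll press to about 3.5 mm, hold, look, then lift.

```bash
python3 -m inch '[{"translation":[0,0,0.008],"rot":[0,0,0],"hand":1},{"translation":[0,0,0.005],"rot":[0,0,0],"hand":1},{"translation":[0,0,0],"rot":[0,0,0],"hand":1},{"translation":[0,0,0],"rot":[0,0,0],"hand":1},{"translation":[0,0,0],"rot":[0,0,0],"hand":1},{"translation":[0,0,0],"rot":[0,0,0],"hand":1},{"translation":[0,0,0],"rot":[0,0,0],"hand":1},{"translation":[0,0,0],"rot":[0,0,0],"hand":1}]'
python3 -c "from h import *;rep();cv2.imwrite('pics/side2.png',robot.grab_frame('side'));cv2.imwrite('pics/top2.png',robot.grab_frame('top'))"
```

```text
clock: 6.48
eef_pos: [0.5106, 0.1427, 0.0661]
tool_rot: [180.0, -0.0, 74.9]
ft_force: [0.7, -1.5, 2.7]
finger_gap: -0.001
t 6.4833 unit [-30.7  62.9] z 66.1 rpy [180.   -0.   74.9] F [ 0.7 -1.5  2.7] gap -0.001
```

View pics/side2.png

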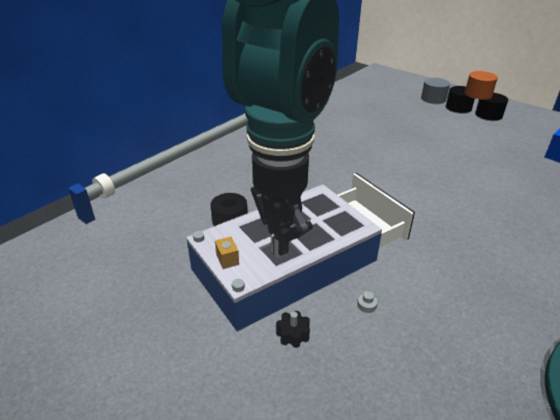

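The tray is out, with its front wall at about (385,205). I'll lift, move over the opening and measure the wall from the picture already taken.

```bash
python3 -m inch '[{"translation":[0,0,-0.15],"rot":[0,0,0],"hand":1},{"translation":[0,0,-0.15],"rot":[0,0,0],"hand":1},{"translation":[-0.28,0.043,0],"rot":[0,0,0],"hand":1},{"translation":[-0.28,0.043,0],"rot":[0,0,0],"hand":1},{"translation":[-0.28,0.043,0],"rot":[0,0,0],"hand":1},{"translation":[-0.28,0.043,0],"rot":[0,0,0],"hand":1},{"translation":[-0.28,0.043,0],"rot":[0,0,0],"hand":1},{"translation":[-0.28,0.043,0],"rot":[0,0,0],"hand":1},{"translation":[0,0,0],"rot":[0,0,0],"hand":1},{"translation":[0,0,0],"rot":[0,0,0],"hand":1}]'
python3 - <<'E'
from h import *
rep()
g=cv2.cvtColor(cv2.imread("pics/top2.png"),cv2.COLOR_BGR2GRAY)
c=robot.camera_info("top");f=210/np.tan(np.radians(c["fov_y"]/2));K=np.array([[f,0,c["cx"]],[0,f,c["cy"]],[0,0,1]])
for x in(-.04,.04):
    ys=np.arange(-.098,-.2,-.003);P=np.array([[*(O+RU@[x,y]),.07] for y in ys])
    p=cv2.projectPoints(P,c["rvec"],c["tvec"],K,None)[0][:,0].round().astype(int)
    print([(int(round(y*1e3)),int(g[v,u])) for y,(u,v) in zip(ys,p)])
cv2.imwrite("pics/top3.png",cv2.resize(robot.grab_frame("top")[130:330,180:460],None,fx=2.5,fy=2.5))
E
```

```text
clock: 7.42
eef_pos: [0.4874, -0.0612, 0.1019]
tool_rot: [-180.0, -0.0, 74.7]
ft_force: [0.1, 0.7, -0.2]
finger_gap: 0.0
t 7.4167 unit [   0.  -140.1] z 101.9 rpy [-180.    -0.    74.7] F [ 0.1  0.7 -0.2] gap 0.0
[(-98, 221), (-101, 215), (-104, 212), (-107, 249), (-110, 249), (-113, 249), (-116, 249), (-119, 249), (-122, 249), (-125, 249), (-128, 249), (-131, 248), (-134, 249), (-137, 249), (-140, 249), (-143, 248), (-146, 248), (-149, 248), (-152, 248), (-155, 249), (-158, 248), (-161, 251), (-164, 208), (-167, 113), (-170, 104), (-173, 98), (-176, 209), (-179, 245), (-182, 74), (-185, 151), (-188, 155), (-191, 153), (-194, 155), (-197, 147)]
[(-98, 220), (-101, 215), (-104, 216), (-107, 249), (-110, 249), (-113, 249), (-116, 249), (-119, 249), (-122, 248), (-125, 248), (-128, 250), (-131, 249), (-134, 249), (-137, 249), (-140, 248), (-143, 249), (-146, 248), (-149, 249), (-152, 249), (-155, 248), (-158, 249), (-161, 250), (-164, 237), (-167, 101), (-170, 100), (-173, 109), (-176, 242), (-179, 252), (-182, 93), (-185, 135), (-188, 153), (-191, 151), (-194, 158), (-197, 147)]
```

View pics/top3.png

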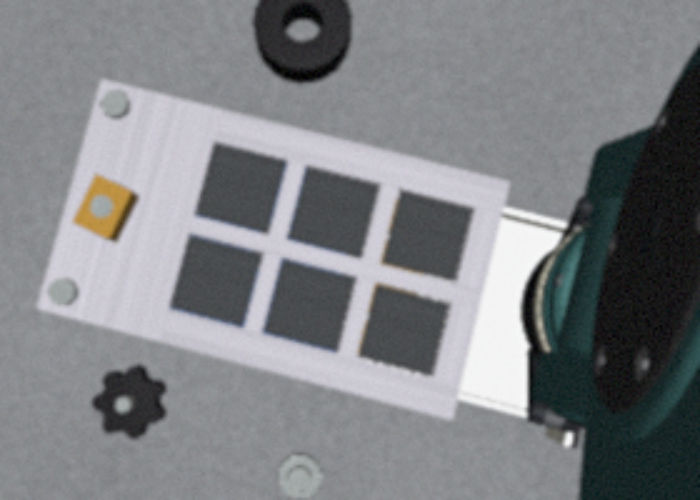

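The opening is clear: the wall's inner face is at y≈-175 and the fingers are at y=-140. Descending to z≈40.

```bash
python3 -m inch '[{"translation":[0,0,0.13],"rot":[0,0,0],"hand":1},{"translation":[0,0,0.13],"rot":[0,0,0],"hand":1},{"translation":[0,0,0.13],"rot":[0,0,0],"hand":1},{"translation":[0,0,0.13],"rot":[0,0,0],"hand":1},{"translation":[-0.08,0,0],"rot":[0,0,0],"hand":1},{"translation":[-0.06,0,0],"rot":[0,0,0],"hand":1},{"translation":[0,0,0],"rot":[0,0,0],"hand":1}]'
python3 -m inch '[{"translation":[-0.035,0,0],"rot":[0,0,0],"hand":1},{"translation":[-0.035,0,0],"rot":[0,0,0],"hand":1},{"translation":[-0.035,0,0],"rot":[0,0,0],"hand":1},{"translation":[-0.035,0,0],"rot":[0,0,0],"hand":1},{"translation":[-0.035,0,0],"rot":[0,0,0],"hand":1},{"translation":[-0.035,0,0],"rot":[0,0,0],"hand":1},{"translation":[-0.035,0,0],"rot":[0,0,0],"hand":1},{"translation":[-0.035,0,0],"rot":[0,0,0],"hand":1}]'
python3 -c "from h import *;rep()"
```

```text
clock: 8.05
eef_pos: [0.4834, -0.077, 0.0404]
tool_rot: [180.0, 0.0, 74.9]
ft_force: [0.1, 0.1, -0.4]
finger_gap: 0.004
clock: 8.72
eef_pos: [0.4745, -0.1091, 0.0397]
tool_rot: [180.0, -0.0, 74.9]
ft_force: [2.1, 2.2, 1.8]
finger_gap: -0.001
t 8.7167 unit [   0.  -189.7] z 39.7 rpy [180.   -0.   74.9] F [2.1 2.2 1.8] gap -0.001
```

The force is a light ~2 N, so the tray is moving. About 24 mm remains.

```bash
python3 -m inch '[{"translation":[-0.03,0,0],"rot":[0,0,0],"hand":1},{"translation":[-0.03,0,0],"rot":[0,0,0],"hand":1},{"translation":[-0.03,0,0],"rot":[0,0,0],"hand":1},{"translation":[-0.03,0,0],"rot":[0,0,0],"hand":1},{"translation":[-0.03,0,0],"rot":[0,0,0],"hand":1},{"translation":[-0.012,0,0],"rot":[0,0,0],"hand":1},{"translation":[0,0,0],"rot":[0,0,0],"hand":1}]';python3 -c "from h import *;rep()"
python3 -m inch '[{"translation":[-0.012,0,0],"rot":[0,0,0],"hand":1},{"translation":[-0.01,0,0],"rot":[0,0,0],"hand":1},{"translation":[0,0,0],"rot":[0,0,0],"hand":1}]';python3 -c "from h import *;rep()"
```

```text
clock: 9.3
eef_pos: [0.4692, -0.1279, 0.0396]
tool_rot: [-180.0, 0.0, 74.8]
ft_force: [0.1, -0.2, -0.3]
finger_gap: 0.002
t 9.3 unit [-2.000e-01 -2.091e+02] z 39.6 rpy [-180.     0.    74.8] F [ 0.1 -0.2 -0.3] gap 0.002
clock: 9.55
eef_pos: [0.4686, -0.1301, 0.0396]
tool_rot: [-180.0, 0.0, 74.9]
ft_force: [-0.2, -0.5, 0.9]
finger_gap: 0.001
t 9.55 unit [-2.000e-01 -2.114e+02] z 39.6 rpy [-180.     0.    74.9] F [-0.2 -0.5  0.9] gap 0.001
```

```bash
for i in 1; do python3 -m inch '[{"translation":[-0.01,0,0],"rot":[0,0,0],"hand":1},{"translation":[-0.01,0,0],"rot":[0,0,0],"hand":1},{"translation":[0,0,0],"rot":[0,0,0],"hand":1}]';python3 -c "from h import *;rep()"; done
python3 -m inch '[{"translation":[-0.008,0,0],"rot":[0,0,0],"hand":1},{"translation":[0,0,0],"rot":[0,0,0],"hand":1}]';python3 -c "from h import *;rep()"
```

```text
clock: 9.8
eef_pos: [0.468, -0.1324, 0.0396]
tool_rot: [-180.0, 0.0, 74.9]
ft_force: [0.4, 0.4, 0.7]
finger_gap: 0.002
t 9.8 unit [-2.000e-01 -2.138e+02] z 39.6 rpy [-180.     0.    74.9] F [0.4 0.4 0.7] gap 0.002
clock: 9.97
eef_pos: [0.4678, -0.1333, 0.0396]
tool_rot: [-180.0, 0.0, 74.9]
ft_force: [-0.4, 0.0, 1.2]
finger_gap: -0.0
t 9.9667 unit [-1.000e-01 -2.148e+02] z 39.6 rpy [-180.     0.    74.9] F [-0.4  0.   1.2] gap -0.0
```

```bash
python3 -m inch '[{"translation":[-0.01,0,0],"rot":[0,0,0],"hand":1},{"translation":[0,0,0],"rot":[0,0,0],"hand":1}]'
python3 -m inch '[{"translation":[-0.01,0,0],"rot":[0,0,0],"hand":1},{"translation":[0,0,0],"rot":[0,0,0],"hand":1}]'
python3 - <<'E'
from h import *
rep();s=robot.grab_frame("side");cv2.imwrite("pics/side4.png",cv2.resize(s[120:300,280:520],None,fx=3,fy=3))
E
```

```text
clock: 10.13
eef_pos: [0.4677, -0.134, 0.0396]
tool_rot: [180.0, -0.1, 74.9]
ft_force: [1.5, 5.5, -1.4]
finger_gap: 0.001
clock: 10.3
eef_pos: [0.4676, -0.134, 0.0396]
tool_rot: [180.0, -0.2, 74.9]
ft_force: [5.2, 15.6, 0.9]
finger_gap: 0.001
t 10.3 unit [-1.000e-01 -2.154e+02] z 39.6 rpy [180.   -0.2  74.9] F [ 5.2 15.6  0.9] gap 0.001
```

View pics/side4.png

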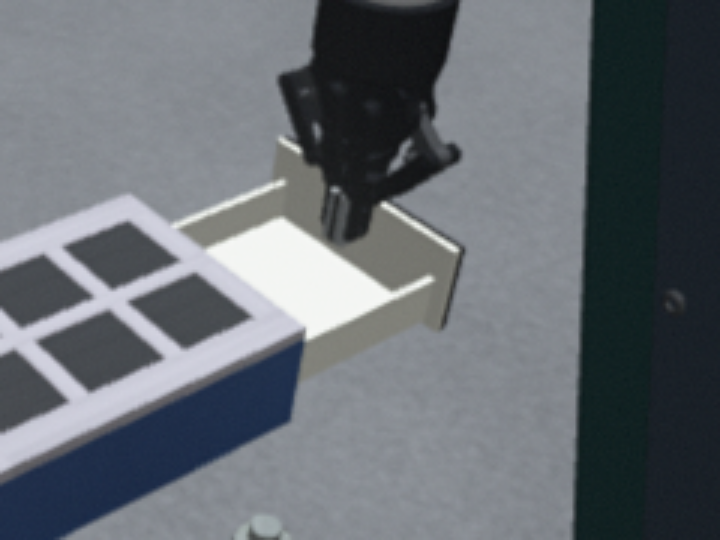

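Stop reached: the fingers hold at y=-215.4 while the force rises to 16 N. I'll back off, lift clear and check.

```bash
python3 -m inch '[{"translation":[0.05,0,0],"rot":[0,0,0],"hand":1},{"translation":[0.1,0,0],"rot":[0,0,0],"hand":1},{"translation":[0,0,-0.2],"rot":[0,0,0],"hand":1},{"translation":[0,0,-0.2],"rot":[0,0,0],"hand":1},{"translation":[0,0,-0.25],"rot":[0,0,0],"hand":1},{"translation":[0,0,-0.25],"rot":[0,0,0],"hand":1},{"translation":[0,0,-0.25],"rot":[0,0,0],"hand":1},{"translation":[-0.1,-0.2,-0.1],"rot":[0,0,0],"hand":1},{"translation":[-0.2,-0.2,0],"rot":[0,0,0],"hand":1},{"translation":[-0.25,-0.2,0],"rot":[0,0,0],"hand":1},{"translation":[-0.25,-0.2,0],"rot":[0,0,0],"hand":1},{"translation":[-0.25,-0.2,0],"rot":[0,0,0],"hand":1},{"translation":[-0.25,-0.2,0],"rot":[0,0,0],"hand":1},{"translation":[-0.25,-0.2,0],"rot":[0,0,0],"hand":1},{"translation":[0,0,0],"rot":[0,0,0],"hand":1},{"translation":[0,0,0],"rot":[0,0,0],"hand":1}]'
python3 - <<'E'
from h import *
rep();im=robot.grab_frame("top");cv2.imwrite("pics/top5.png",im)
g=cv2.cvtColor(im,cv2.COLOR_BGR2GRAY)
c=robot.camera_info("top");f=210/np.tan(np.radians(c["fov_y"]/2));K=np.array([[f,0,c["cx"]],[0,f,c["cy"]],[0,0,1]])
for x in(-.04,.04):
    ys=np.arange(-.2,-.25,-.002);P=np.array([[*(O+RU@[x,y]),.07] for y in ys])
    p=cv2.projectPoints(P,c["rvec"],c["tvec"],K,None)[0][:,0].round().astype(int)
    print([(int(round(y*1e3)),int(g[v,u])) for y,(u,v) in zip(ys,p)])
d=cv2.absdiff(im,cv2.imread("pics/top0.png")).max(2)
for n,(u,v) in dict(block=(221,212),foil=(301,141),star=(232,291),nut=(300,320)).items(): print(n,d[v-22:v+22,u-22:u+22].max())
E
```

```text
clock: 11.68
eef_pos: [0.2601, -0.2548, 0.1898]
tool_rot: [180.0, 0.0, 74.6]
ft_force: [-0.0, 0.2, 0.0]
finger_gap: 0.0
t 11.6833 unit [-169.1 -386.1] z 189.8 rpy [180.    0.   74.6] F [-0.   0.2  0. ] gap 0.0
[(-200, 226), (-202, 225), (-204, 226), (-206, 228), (-208, 227), (-210, 169), (-212, 101), (-214, 84), (-216, 86), (-218, 85), (-220, 84), (-222, 82), (-224, 92), (-226, 217), (-228, 222), (-230, 171), (-232, 69), (-234, 109), (-236, 124), (-238, 119), (-240, 119), (-242, 119), (-244, 120), (-246, 121), (-248, 118)]
[(-200, 226), (-202, 227), (-204, 227), (-206, 227), (-208, 230), (-210, 196), (-212, 113), (-214, 83), (-216, 88), (-218, 81), (-220, 83), (-222, 83), (-224, 124), (-226, 202), (-228, 230), (-230, 194), (-232, 64), (-234, 105), (-236, 116), (-238, 126), (-240, 122), (-242, 128), (-244, 119), (-246, 123), (-248, 126)]
block 16
foil 26
star 18
nut 18
```

View pics/top5.png

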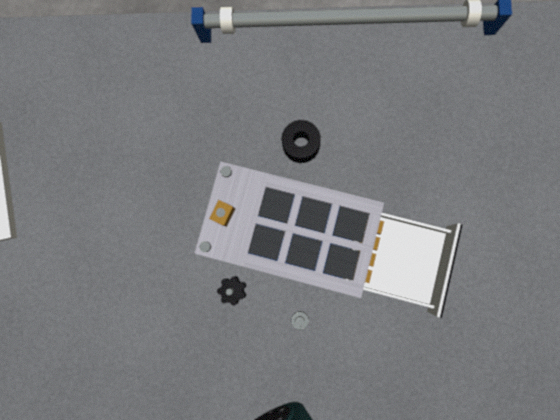

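The tray is fully out: inner face at y≈-225, wall at about (450,270). The bystanders haven't moved and the arm is clear.

```bash
python3 -c "from station import robot;print(robot.finish_job())"
```

```text
the job is handed in; nothing more can be done
None
```

The release button was found and pressed, the tray was pushed out to its stop, and the job is handed in at about 12 s of the 64 s allowed.

- **Finding the button:** With closed fingertips I felt three plates on the robot's side. The ones at y = -62 and y = 0 mm were rigid. The first took 26 N, more than intended, and I pressed more gently after that. The plate at x = -31, y = +62 mm gave at about 4 N. I pressed it about 4 mm and the tray sprang out to about 70 mm.
- **Pushing the tray out:** With the fingertips behind the white inner face I pushed until they held still and the force rose to 16 N, which I took as the stop. I then backed off and lifted clear. By the planned path, nothing touched the black outer face.
- **Last checks:** The final top picture puts the tray's inner face at y ≈ -225 mm, so the tray is out about 120 mm. The block, roll, knob and nut show no change beyond image noise, and the robot reads no contact force.
- **Oddity:** Near the end of the push the force read close to 0 N instead of the expected 1.2 N. The tray may have slid slightly ahead of the fingers there, but they met it again at the stop. No checks failed.

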